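# Rake out the joint between two relief panels

### The arm

A 6-joint arm with a two-finger parallel gripper is mounted at the origin on the work surface. World frame = base frame: x ahead of the robot, y to its left, z up, the work surface at z = 0. Lengths are in m, angles in rad, forces in N, time in s.
With the tool pointing down it reaches from about 0.3 to 0.775 m from the base axis. Payload 14.6 kg.
Tool frame: the origin (TCP) lies midway between the tips of the shut fingers; the grasp point (between the pads) lies 19 mm behind it (tcp_to_grasp is the distance from the TCP to the grasp point, in m); z points along the fingers, y is the line along which they close (so a half turn about z gives the same grasp; the last joint's range is limited). The gripper opens to 94 mm and grips with 3 to 60 N. Pads are 16 mm wide; open, the fingers measure 119 mm over their backs; the gripper's body (75 mm by 177 mm) begins 78 mm behind the grasp point.
Start: joints at [-1.312, 0.3, 1.521, -0, 1.321, -0.067], TCP at [0.176, -0.521, 0.205] pointing down, gripper open.
Joint ranges: [-3.03, 3.03], [-0.79, 2.21], [0.23, 2.52], [-1.04, 4.18], [0, 3.07], [-2.55, 2.55]. Speed limits (rad/s): [2.22, 2.22, 2.57, 3.14, 3.14, 3.14].

### API

Orientations are given as [roll, pitch, yaw] about the fixed x, y, z axes, in that order (R = Rz(yaw) Ry(pitch) Rx(roll)).
In Python, from station import * gives the robot as it stands.
- The arm moves only by the tool send_rows, never from a script. Its argument "motion" is a list of rows, each a list of 3 entries, a list of its own where there are three numbers: the shift along the tool's x, y, z in units of 0.03 m (1.0 is 0.03 m), then the turn, a rotation vector about the tool's x, y, z in units of 0.12 rad (1.0 is 0.12 rad), then the opening, from -1 (shut) to 1 (fully open). In form: [[[x, y, z], [rx, ry, rz], grip], ...]. A call has 1 to 12 rows; each row shifts and turns the commanded pose from where the row before left it, along the tool's axes as they then stand; what a row does not reach is not made up. A row lasts 1/10 s, in which the tool goes at most 50 mm and 8.59 degrees, less where a joint would pass 70% of its speed; a pose out of reach is approached as far as the arm can. A call with a number of a shift or a turn outside -1 to 1 is refused whole. A call with a gripper value outside its range is refused whole. The fingers move at their own pace and stop on an object; "squeeze" is the grip in N (left out, the last holds). Time passes only in rows, so rows that do not move let the fingers close. It gives the time, the measured TCP pose, the force, the opening and the grip force at its end, in the units of the state.
- get_obs(): the state, without advancing time (a new reading comes with each control period).
- camera(name): name is "scene" or "top"; returns a dict with "pixels" (420x560x3 uint8, red, green, blue), "depth" (420x560 float32, m along the optical axis (not along the pixel's ray), 0 where there is no reading), "fx", "fy", "cx", "cy" (pixels), "rvec" (rotation vector, rad) and "tvec" (3), from world to camera coordinates, as OpenCV has them. Camera axes: x right, y down, z forward; pixel columns grow to the right and rows downward; lengths in m; the calibration is good to about 2 mm. A picture is of the moment at which its call begins.
- hand_in(): hands the job in; it is judged then, once.
The state is a dict: "time_s": time; "qpos": joint angles; "joint_vel": joint speeds; "tau": joint torques, N m; "ee_pos": TCP position; "eef_rot": TCP orientation; "force": force on the tool from outside, world axes, zero at the start; "moment": the same for the moment, N m; "grip_width": finger opening in m; "grip_force": force on a finger pad.
Only numpy, scipy, OpenCV 4.12 (cv2) and the standard library are available. Lean on these libraries where they do the work, as an engineer would, in place of code of your own. Each camera call takes 0.05 s, during which the arm holds its last target. There are 200 camera calls.

### The job

Take the raking tool (a round handle with a guard disc and a steel shank) from its wooden stand and, with its tip well down in the curved joint between the two relief panels, guide it slowly (about 3 cm/s, never above 10) along the whole joint, from the end closed by the batten to the open end, so that it pushes the hard lump of clay out into the scrap tray. Touch the lump only with the tool, and leave the tub, bowl and spatula where they are. Then stand the tool back in the hole of its stand, upright with its guard disc resting on the block.

Things in the scene. Friction and masses are not known exactly. Their poses are not given: they have to be found in the camera images.
- plaque: Fixed board, 18 mm thick, carrying two off-white fired-clay panels with low relief, tops 34 mm above the table. Between them an open-topped joint 14 mm wide, 16 mm deep (floor: the board). Origin: on the table under the panels' middle (panels x -80..80, y -100..100 mm), z up. A wooden batten, flush with the panels, closes the joint at y = +100; at y = -100 it is open, over the scrap tray.
- joint_a (a point): Point on the floor of the joint, on its centre line, 14 mm from the batten: plaque frame (-15, 86, 18) mm. Free of the lump at the start: put the tip in here.
- joint_b (a point): Point on the joint's floor, centre line, plaque frame (-15, 20, 18) mm. From the batten to y = 10 mm the centre line is straight, x = -15 mm; from y = 10 to -70 it is a smooth ogee, x = -15 + 15*(1 - cos(pi*(10 - y)/80)) mm; from y = -70 to -100 straight, x = +15 mm.
- joint_c (a point): Point on the joint's floor, centre line, plaque frame (-10.6, -10, 18) mm
- joint_d (a point): Point on the joint's floor, centre line, plaque frame (10.6, -50, 18) mm
- joint_e (a point): Point on the joint's floor, centre line, plaque frame (15, -85, 18) mm, 15 mm before the open end
- joint_f (a point): End of the joint's floor, at the open end over the scrap tray, plaque frame (15, -100, 18) mm
- tray_floor (a point): Middle of the inner floor of the scrap tray, plaque frame (15, -127.5, 3) mm. The shallow aluminium tray is fixed to the plaque's open end: 100 mm along x, 55 mm along y (y -155..-100), walls up to 16 mm above the table, floor 15 mm lower than the joint's.
- lump: Loose hard nub of dry reddish clay, a squat round disc 12 mm across and 10 mm high, 12 g, lying in the straight part of the joint, 40 to 70 mm from the batten. It fills most of the joint's width: the tool cannot pass it, only push it. Origin: centre of its underside.
- stand: Fixed wooden block 70 x 70 mm, 75 mm high, with one vertical through hole 18 mm wide in the middle of its top. Origin: centre of its underside, on the table. It stands either left or right of the plaque.
- raker: Loose raking tool, 60 g, round, hanging upright in the stand's hole: brass guard disc 28 mm across, 5 mm thick, resting on the block; above it a wooden handle 16 mm across, 58 mm long; below it a steel shank 8 mm across, 60 mm long, with a blunt tip, its rim rounded by 1.5 mm. Origin: on the axis at the disc's underside (75 mm above the table in the stand); z up along the handle.
- raker_grip (a point): On the tool's axis in the middle of the handle, 30 mm above the disc's underside; grip the handle here or lower from above
- raker_tip (a point): The tool's tip, on its axis, 60 mm below the disc's underside
- tub: Bystander: closed white plastic tub of slip, 96 mm across, 110 mm high, on the side of the plaque where the stand is not
- bowl: Bystander: white ceramic bowl 110 mm across, 50 mm high
- spatula: Bystander: spatula with a wooden handle lying on the table

How it is judged:
On the way, in this order (a step that is already met when the one before it is completed fails the run):
1. the tool's tip is down in the joint at the batten end (7 mm or more below the panels' top, within 18 mm of joint_a), the lump still in the joint (horizontal distance between raker_tip and joint_a below 0.018 m and z of raker_tip in the frame of plaque below 0.027 m and y of lump in the frame of plaque above 0 m), for 0.05 s.
2. the tip, still down in the joint, passes joint_b (within 8 mm) (horizontal distance between raker_tip and joint_b below 0.008 m and z of raker_tip in the frame of plaque below 0.027 m), for 0.03 s.
3. the tip, still down in the joint, passes joint_c (within 8 mm) (horizontal distance between raker_tip and joint_c below 0.008 m and z of raker_tip in the frame of plaque below 0.027 m), for 0.03 s.
4. the tip, still down in the joint, passes joint_d (within 8 mm) (horizontal distance between raker_tip and joint_d below 0.008 m and z of raker_tip in the frame of plaque below 0.027 m), for 0.03 s.
5. the tip, still down in the joint, passes joint_e (within 8 mm) (horizontal distance between raker_tip and joint_e below 0.008 m and z of raker_tip in the frame of plaque below 0.027 m), for 0.03 s.
6. the lump lies in the scrap tray (y of lump in the frame of plaque between -0.157 and -0.1 m and x of lump in the frame of plaque between -0.037 and 0.067 m and z of lump in the frame of plaque below 0.015 m), for 0.1 s.
At the end, for the whole second after the job is handed in: The lump lies at rest in the scrap tray, and the tool is released and at rest in the hole of its stand: upright within 0.1 rad, on the hole's axis within 8 mm, its guard disc resting on the block within 3 mm (all of step 6 and linear speed of each of lump, raker below 0.02 m/s and horizontal distance between each of raker_tip, raker and stand below 0.008 m and z of raker in the frame of stand between 0.072 and 0.078 m and angle between raker's own z axis and vertical below 0.1 rad); the robot touches nothing.
It fails at once if the tool moves faster than 0.15 m/s while its tip is down in the joint (z of raker_tip in the frame of plaque below 0.027 m and y of raker_tip in the frame of plaque between -0.1 and 0.1 m and x of raker_tip in the frame of plaque between -0.08 and 0.08 m and linear speed of raker above 0.15 m/s).
It fails at once if the gripper or arm touches the lump (contact force between any of the fingers, the arm and lump above 0.2 N).
It fails at once if the tub is moved more than 20 mm (distance of tub from where it was at the start of the episode above 0.02 m).
It fails at once if the bowl is moved more than 20 mm (distance of bowl from where it was at the start of the episode above 0.02 m).
It fails at once if the spatula is moved more than 20 mm (distance of spatula from where it was at the start of the episode above 0.02 m).
It also fails if it takes over 61 s, if anything falls off the work surface, if the arm or the gripper's body presses on something with over 40 N, if the wrist force passes 120 N, or if a joint passes its speed limit or range.

## Working session

There is one attempt and no reset: what is moved stays moved. The work goes in short steps, Python scripts to look and compute and a tool call to move; the robot and the scene stay as the last step left them, time stands still between calls to the robot, and variables do not carry over. Pictures are saved under pics/ and viewed, at most 10 in all, crops included, and the job is handed in when it is done.

Besides the shell and the picture viewer there is one more tool, called after "Request:" by a JSON object that holds its "name" and its "arguments", one argument or row to a line. send_rows: Moves the arm, as the interface text tells. Its arguments: {"type":"object","properties":{"motion":{"type":"array"},"squeeze":{"type":"number"}},"required":["motion"]}

```bash
mkdir -p pics
cat > h.py <<'E'
import numpy as np, cv2
from station import *
def grab(n):
    c=camera(n); R=cv2.Rodrigues(np.array(c["rvec"],float))[0]; t=np.array(c["tvec"],float).ravel()
    d=c["depth"]; v,u=np.mgrid[:d.shape[0],:d.shape[1]]
    P=np.stack([(u-c["cx"])/c["fx"]*d,(v-c["cy"])/c["fy"]*d,d],-1)
    W=(P-t)@R; W[d==0]=np.nan
    return c,W
E
python3 - <<'E'
from h import *
for n in("scene","top"):
    c,W=grab(n); cv2.imwrite(f"pics/{n}0.png",c["pixels"][:,:,::-1]); np.savez(f"{n}0.npz",W=W,p=c["pixels"])
    print(n,c["fx"],-cv2.Rodrigues(np.array(c["rvec"],float))[0].T@np.array(c["tvec"]).ravel())
print(get_obs())
E
```

```text
scene 488.4282817127914 [ 1.14683145 -0.53417087  0.88308308]
top 382.8470579986166 [4.41425593e-01 8.72881138e-04 9.32402427e-01]
{'time_s': 0.1, 'qpos': array([-1.31160171e+00,  3.00408738e-01,  1.52151671e+00, -2.33532820e-06,
        1.32070995e+00, -6.66076596e-02]), 'joint_vel': array([-2.88610831e-03, -3.36124883e-03, -1.59895627e-03,  3.83581370e-05,
        1.26500802e-03, -2.55210938e-04]), 'tau': array([ 6.73716640e-04, -5.32644188e+01, -3.53284085e+01,  7.09062209e-02,
        2.34991946e-02, -8.36227855e-05]), 'ee_pos': array([ 0.17596949, -0.52083894,  0.20494777]), 'eef_rot': array([-3.14055207e+00, -6.71463931e-05,  3.25802819e-01]), 'force': array([-0.42904703, -0.03798713, -0.94441264]), 'moment': array([ 0.00749941,  0.04039968, -0.03142921]), 'grip_force': 0.0, 'grip_width': 0.09399129969959018}
```

View pics/scene0.png

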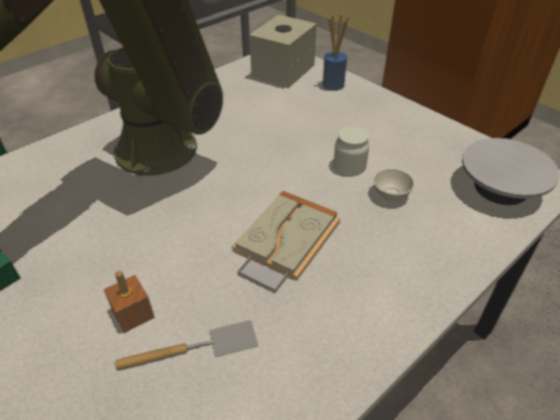

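View pics/top0.png

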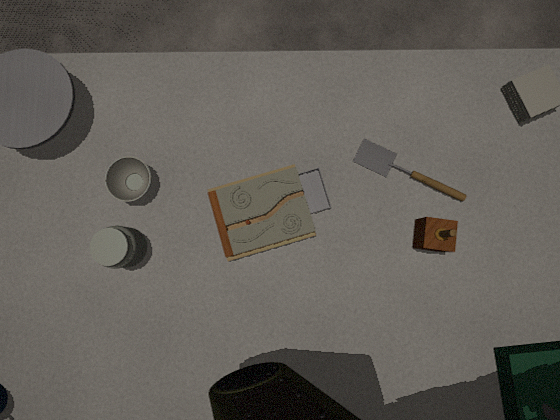

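The scene view shows the tool in its stand at about (125,295), the plaque at (287,233) and the tray at (262,273). In the top view the plaque is at (262,213) with its batten on the left at (220,225), the lump is the red spot near (249,221), the tray is at (315,190), the stand at (435,235) and the spatula at (375,158)–(465,197).

Run:
```python
from h import *
for n,(pc,sc) in {"top":((262,213),(435,235)),"scene":((287,233),(129,300))}.items():
    D=np.load(n+"0.npz"); W=D["W"]; p=D["p"].astype(int)
    vv,uu=np.mgrid[:420,:560]
    near=lambda c,r:(np.hypot(uu-c[0],vv-c[1])<r)
    z=W[...,2]
    tb=near(pc,110)&(z<.012)&(z>-.012); print(n,"table z",np.nanmedian(z[tb]))
    m=near(pc,80)&(z>.028)&(z<.042)
    k=cv2.connectedComponentsWithStats(m.astype(np.uint8)); i=1+np.argmax(k[2][1:,4]); m=k[1]==i
    q=W[m][:,:2].astype(np.float32)*1000; r=cv2.minAreaRect(q); print(n,"plaque",r,np.median(z[m]),m.sum())
    m=near(sc,45)&(z>.068)&(z<.079)
    q=W[m][:,:2].astype(np.float32)*1000; print("stand",cv2.minAreaRect(q),np.median(z[m]),m.sum())
    m=near(sc,60)&(z>.085)&(z<.16); q=W[m]
    print("handle",np.nanmedian(q,0),q[:,2].max(), [ (round(a,3),W[m&(z>a)&(z<a+.012)].mean(0).round(4)) for a in(.09,.105,.12,.13)])
    s=near(pc,50)&(p[...,0]-p[...,1]>45)
    # lump: reddish in panels
    if n=="top":
        c=cv2.resize(D["p"][140:275,180:350],None,fx=4.6,fy=4.4,interpolation=cv2.INTER_CUBIC); c=np.clip(c*1.6,0,255).astype(np.uint8)
        cv2.imwrite("pics/crop.png",c[:,:,::-1])
```

```text
top table z 0.0006075863493511554
top plaque ((534.491455078125, 44.77117156982422), (160.57040405273438, 220.24691772460938), 16.128864288330078) 0.034643542476074915 5784
stand ((477.0010986328125, -356.76861572265625), (71.9693603515625, 70.40364837646484), 81.57398986816406) 0.075844664120857 841
handle [ 0.47624881 -0.35185641  0.12511576] 0.14144135054700305 [(0.09, array([ 0.4754, -0.3515,  0.0964])), (0.105, array([ 0.477 , -0.3512,  0.1113])), (0.12, array([ 0.4766, -0.3509,  0.1261])), (0.13, array([ 0.4767, -0.3552,  0.1372]))]
scene table z 0.00022942018035849887
scene plaque ((537.9325561523438, 42.88648986816406), (162.856689453125, 225.57786560058594), 16.45623779296875) 0.03417685932921581 4094
stand ((480.1921081542969, -358.3157043457031), (70.16885375976562, 74.34626007080078), 81.5948257446289) 0.07492412163495221 858
handle [ 0.48579085 -0.35986236  0.11696506] 0.1404341437529904 [(0.09, array([ 0.4856, -0.3596,  0.0963])), (0.105, array([ 0.4855, -0.3596,  0.111 ])), (0.12, array([ 0.4866, -0.3598,  0.1261])), (0.13, array([ 0.4828, -0.3592,  0.136 ]))]
```

View pics/crop.png

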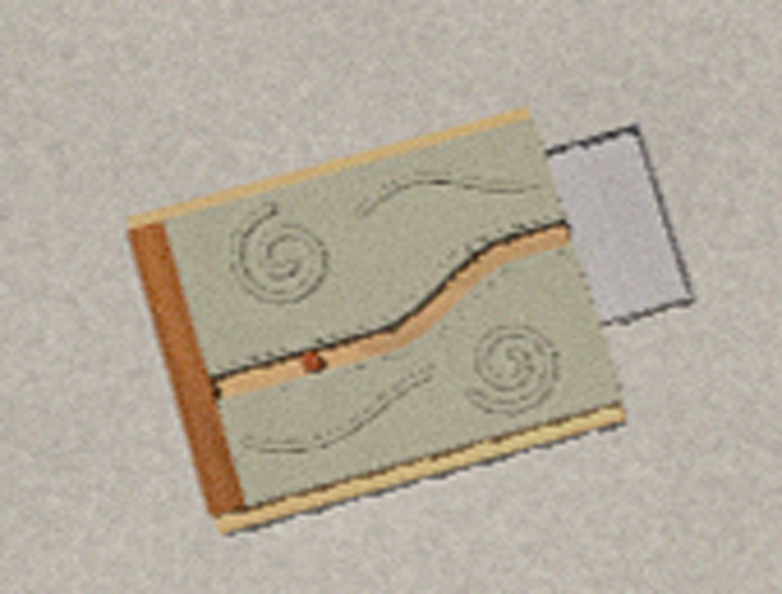

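The plaque yaw is about 16.3° and the stand centre about (0.479, -0.357). The two cameras disagree by about 3 mm, and I'll settle that later by comparing the held tool against the joint. First move: align the yaw and go over the stand.

Request:
{"name": "send_rows", "arguments": {
  "motion": [
    [[0, 0, 0], [0, 0, 0.34], 1],
    [[1, -0.22, 0], [0, 0, 0], 1],
    [[1, -0.22, 0], [0, 0, 0], 1],
    [[1, -0.22, 0], [0, 0, 0], 1],
    [[1, -0.22, 0], [0, 0, 0], 1],
    [[1, -0.22, 0], [0, 0, 0], 1],
    [[1, -0.22, 0], [0, 0, 0], 1],
    [[1, -0.22, 0], [0, 0, 0], 1],
    [[1, -0.22, 0], [0, 0, 0], 1],
    [[1, -0.22, 0], [0, 0, 0], 1],
    [[1, -0.22, 0], [0, 0, 0], 1],
    [[1, -0.22, 0], [0, 0, 0], 1]
  ],
  "squeeze": 40
}}

```text
time_s: 1.3
ee_pos: [0.4732, -0.3578, 0.2051]
eef_rot: [-3.141, 0.0, 0.285]
force: [-0.6, -0.8, -1.0]
grip_width: 0.094
grip_force: 0.0
```

```bash
cat >> h.py <<'E'
from scipy.spatial.transform import Rotation as Ro
def delta(target):
    o=get_obs(); R=Ro.from_euler("xyz",o["eef_rot"]).as_matrix()
    print("t",o["time_s"],"pos",o["ee_pos"].round(4),"rot",o["eef_rot"].round(4),"F",o["force"].round(2),"w",round(o["grip_width"],4),"gf",o["grip_force"])
    print("units",(R.T@(np.array(target)-o["ee_pos"])/.03).round(3))
E
python3 -c "
from h import *
delta([.479,-.3575,.088])"
```

```text
t 1.3 pos [ 0.4732 -0.3578  0.2051] rot [-3.141e+00  4.000e-04  2.850e-01] F [-0.63 -0.78 -1.  ] w 0.094 gf 0.0
units [0.189 0.047 3.904]
```

Request:
{"name": "send_rows", "arguments": {
  "motion": [
    [[0.19, 0.05, 0.6], [0, 0, 0], 1],
    [[0, 0, 0.8], [0, 0, 0], 1],
    [[0, 0, 0.8], [0, 0, 0], 1],
    [[0, 0, 0.8], [0, 0, 0], 1],
    [[0, 0, 0.6], [0, 0, 0], 1],
    [[0, 0, 0.3], [0, 0, 0], 1],
    [[0, 0, 0], [0, 0, 0], 1]
  ]
}}

```text
time_s: 2.0
ee_pos: [0.4778, -0.3581, 0.0873]
eef_rot: [-3.14, 0.001, 0.285]
force: [0.3, -0.1, 0.2]
grip_width: 0.0942
grip_force: 0.0
```

```bash
python3 -c "
from h import *
delta([.479,-.3575,.087])
for n in('scene','top'):
    c,W=grab(n); z=W[...,2]; m=(np.hypot(W[...,0]-.479,W[...,1]+.3575)<.02)&(z>.083)&(z<.145)
    print(n,m.sum(),np.nanmedian(W[m],0))
"
```

```text
t 2.0 pos [ 0.4778 -0.3581  0.0873] rot [-3.1397e+00  1.2000e-03  2.8500e-01] F [ 0.28 -0.06  0.25] w 0.0942 gf 0.0
units [ 0.045 -0.007  0.011]
scene 185 [ 0.48591224 -0.35987784  0.11680019]
top 0 [nan nan nan]
  return np.nanmean(a, axis, out=out, keepdims=keepdims)
```

Within 1.5 mm. Close the fingers.

Request:
{"name": "send_rows", "arguments": {
  "motion": [
    [[0, 0, 0], [0, 0, 0], -1],
    [[0, 0, 0], [0, 0, 0], -1],
    [[0, 0, 0], [0, 0, 0], -1],
    [[0, 0, 0], [0, 0, 0], -1],
    [[0, 0, 0], [0, 0, 0], -1],
    [[0, 0, 0], [0, 0, 0], -1],
    [[0, 0, 0], [0, 0, 0], -1],
    [[0, 0, 0], [0, 0, 0], -1]
  ]
}}

```text
time_s: 2.9
ee_pos: [0.4782, -0.3584, 0.0884]
eef_rot: [-3.142, 0.0, 0.285]
force: [0.2, -0.4, -0.3]
grip_width: 0.0335
grip_force: 0.0
```

```bash
python3 -c "
from h import *
delta([.479,-.3575,.087])
"
```

```text
t 2.9 pos [ 0.4782 -0.3584  0.0884] rot [-3.1415  0.      0.285 ] F [ 0.17 -0.44 -0.3 ] w 0.0335 gf 0.0
units [ 0.035 -0.022  0.047]
```

Request:
{"name": "send_rows", "arguments": {
  "motion": [
    [[0, 0, 0], [0, 0, 0], -1],
    [[0, 0, 0], [0, 0, 0], -1],
    [[0, 0, 0], [0, 0, 0], -1],
    [[0, 0, 0], [0, 0, 0], -1],
    [[0, 0, 0], [0, 0, 0], -1]
  ]
}}

```text
time_s: 3.4
ee_pos: [0.4782, -0.3584, 0.0884]
eef_rot: [-3.142, -0.0, 0.285]
force: [0.4, -0.1, -0.3]
grip_width: 0.0154
grip_force: 40.0
```

```bash
python3 -c "
from h import *
delta([.479,-.3575,.087])
"
```

```text
t 3.4 pos [ 0.4782 -0.3584  0.0884] rot [-3.1416 -0.      0.285 ] F [ 0.35 -0.15 -0.28] w 0.0154 gf 39.99961853027344
units [ 0.034 -0.022  0.048]
```

Gripped, with the tip 73.4 mm below the TCP. Lift, then carry it to above joint_a.

Request:
{"name": "send_rows", "arguments": {
  "motion": [
    [[0, 0, -0.5], [0, 0, 0], -1],
    [[0, 0, -0.8], [0, 0, 0], -1],
    [[0, 0, -0.8], [0, 0, 0], -1],
    [[0, 0, -0.8], [0, 0, 0], -1],
    [[0, 0, -0.2], [0, 0, 0], -1],
    [[0.2, -0.6, 0], [0, 0, 0], -1],
    [[0.3, -0.9, 0], [0, 0, 0], -1],
    [[0.3, -0.9, 0], [0, 0, 0], -1],
    [[0.3, -0.9, 0], [0, 0, 0], -1],
    [[0.3, -0.9, 0], [0, 0, 0], -1],
    [[0.3, -0.9, 0], [0, 0, 0], -1],
    [[0.3, -0.9, 0], [0, 0, 0], -1]
  ]
}}

```text
time_s: 4.6
ee_pos: [0.4849, -0.1676, 0.1812]
eef_rot: [-3.141, 0.0, 0.285]
force: [1.2, 0.5, -0.0]
grip_width: 0.0154
grip_force: 40.0
```

Request:
{"name": "send_rows", "arguments": {
  "motion": [
    [[0.3, -0.9, 0], [0, 0, 0], -1],
    [[0.3, -0.9, 0], [0, 0, 0], -1],
    [[0.3, -0.9, 0], [0, 0, 0], -1],
    [[0.3, -0.9, 0], [0, 0, 0], -1],
    [[0.3, -0.9, 0], [0, 0, 0], -1],
    [[0.3, -0.9, 0], [0, 0, 0], -1],
    [[0.3, -0.9, 0], [0, 0, 0], -1],
    [[0.3, -0.9, 0], [0, 0, 0], -1],
    [[0.3, -0.9, 0], [0, 0, 0], -1],
    [[0.2, -0.7, 0], [0, 0, 0], -1],
    [[0, 0, 0], [0, 0, 0], -1],
    [[0, 0, 0], [0, 0, 0], -1]
  ]
}}

```text
time_s: 5.8
ee_pos: [0.4942, 0.1089, 0.1812]
eef_rot: [3.142, 0.001, 0.286]
force: [-0.3, 0.4, -0.8]
grip_width: 0.0157
grip_force: 40.0
```

```bash
python3 -c "
from h import *
delta([.5005,.1125,.175])
p=get_obs()['ee_pos']
for n in('scene','top'):
    c,W=grab(n); z=W[...,2]; np.savez(n+'1.npz',W=W,p=c['pixels']); cv2.imwrite(f'pics/{n}1.png',c['pixels'][:,:,::-1])
    for a,b in((.105,.135),(.135,.155),(.163,.17)):
        m=(np.hypot(W[...,0]-p[0],W[...,1]-p[1])<.025)&(z>a)&(z<b)
        print(n,a,m.sum(),(W[m].mean(0)-p)*1000 if m.sum() else '')
"
```

```text
t 5.8 pos [0.4942 0.1089 0.1812] rot [3.1415e+00 5.0000e-04 2.8590e-01] F [-0.26  0.43 -0.83] w 0.0157 gf 39.99909818172455
units [ 0.235 -0.057  0.206]
scene 0.105 23 [  4.36975271  -2.79298781 -59.80912523]
scene 0.135 20 [  4.22584982  -3.05515072 -37.33030565]
scene 0.163 8 [ 11.00227057  -2.83629221 -11.81037664]
top 0.105 0 
top 0.135 0 
top 0.163 0
```

```bash
cat > fit.py <<'E'
from h import *
from scipy.optimize import minimize
def cl(y): return np.where(y>10,-15,np.where(y<-70,15,-15+15*(1-np.cos(np.pi*(10-y)/80))))
for n in("top","scene"):
    D=np.load(n+"0.npz"); W=D["W"]*1000; z0=.6 if n=="top" else .2
    S=W[(np.hypot(W[...,0]-538,W[...,1]-40)<160)]; S=S[(S[:,2]<45)&(S[:,2]>-8)]
    def loc(q,S=S):
        c,s=np.cos(q[2]),np.sin(q[2]); d=S[:,:2]-q[:2]; return d@np.array([[c,-s],[s,c]])
    def cost(q):
        L=loc(q); x,y=L.T
        zp=np.where((y>-100)&(y<120)&(abs(x)<80),34,0.)
        zp[(abs(x-cl(y))<7)&(y>-100)&(y<100)]=18
        zp[(y<-100)&(y>-155)&(abs(x-15)<50)]=3
        e=np.minimum(abs(S[:,2]-z0-zp),16); e[(abs(x)>78)&(abs(x)<90)&(y>-105)&(y<125)]=4
        return e.mean()
    b=min((minimize(cost,[538+a,34+c,.284+g],method="Nelder-Mead",options=dict(initial_simplex=np.array([538+a,34+c,.284+g])+np.array([[0,0,0],[4,0,0],[0,4,0],[0,0,.03]]))) for a in(-3,0,3) for c in(-3,0,3) for g in(-.01,.01)),key=lambda r:r.fun)
    L=loc(b.x); x,y=L.T; f=(abs(S[:,2]-18-z0)<4)&(y>-95)&(y<95)&(abs(x-cl(y))<12)
    print(n,b.x,b.fun,"floor pts",f.sum(),"dx range",np.percentile((x-cl(y))[f],[3,50,97]))
    r=D["p"].astype(int); M=(np.hypot(W[...,0]-538,W[...,1]-40)<120)&(W[...,2]>20)&(W[...,2]<33)&(r[...,0]>1.9*r[...,1])
    Sl=W[M]; print("lump?",[(a.round(0)) for a in loc(b.x,Sl)][:12])
E
python3 fit.py
```

```text
top [5.36998044e+02 3.50822744e+01 2.81699855e-01] 1.6333474009904496 floor pts 421 dx range [-5.58526392  1.16211379  7.31549844]
lump? [array([-11.,  46.]), array([-11.,  44.]), array([-12.,  49.]), array([-13.,  47.]), array([-14.,  50.]), array([-15.,  48.]), array([-16.,  43.]), array([-18.,  48.]), array([-18.,  46.]), array([-19.,  44.]), array([-17., 100.])]
scene [5.41071096e+02 3.28819120e+01 2.80012160e-01] 2.5181258380643943 floor pts 231 dx range [-8.62868582 -3.80277014  5.21043848]
lump? []
```

View pics/scene1.png

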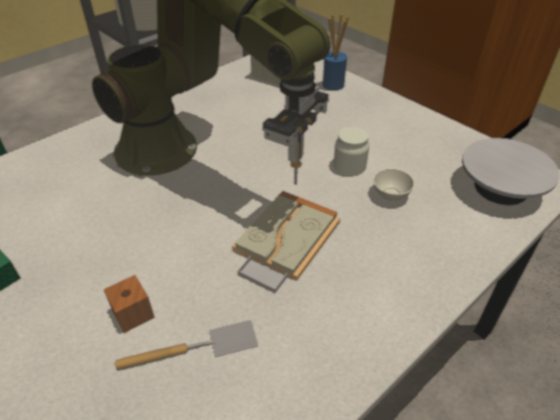

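The tool hangs upright with its tip at about (296,183). The lump is at y≈46 in the joint, and the plaque origin is about (538.9, 34.1) mm with yaw 0.281. Next, go over joint_a and lower.

```bash
python3 -c "
from h import *
delta([.5017,.1087,.0940])"
```

```text
t 5.9 pos [0.4944 0.1082 0.1813] rot [3.1415e+00 3.0000e-04 2.8430e-01] F [-0.63 -0.12 -1.08] w 0.0152 gf 39.99906241893768
units [0.239 0.052 2.911]
```

Request:
{"name": "send_rows", "arguments": {
  "motion": [
    [[0.24, 0.05, 0.3], [0, 0, 0], -1],
    [[0, 0, 0.6], [0, 0, 0], -1],
    [[0, 0, 0.6], [0, 0, 0], -1],
    [[0, 0, 0.4], [0, 0, 0], -1],
    [[0, 0, 0.2], [0, 0, 0], -1],
    [[0, 0, 0], [0, 0, 0], -1],
    [[0, 0, 0], [0, 0, 0], -1]
  ]
}}

```text
time_s: 6.6
ee_pos: [0.5022, 0.1095, 0.119]
eef_rot: [3.142, -0.001, 0.285]
force: [0.4, 0.6, -0.9]
grip_width: 0.0154
grip_force: 40.0
```

Run:
```python
from h import *
delta([.5017,.1087,.0940])
p=get_obs()['ee_pos']
c,W=grab('scene'); z=W[...,2]
for a,b in((.046,.07),(.07,.09)):
    m=(np.hypot(W[...,0]-p[0],W[...,1]-p[1])<.02)&(z>a)&(z<b); print(m.sum(),(W[m].mean(0)-p)*1000)
R=cv2.Rodrigues(np.array(c["rvec"],float))[0]
im=cv2.resize(c["pixels"][180:255,240:340],(800,600),interpolation=cv2.INTER_CUBIC); cv2.imwrite("pics/s2.png",im[:,:,::-1])
```

```text
t 6.6 pos [0.5022 0.1095 0.119 ] rot [ 3.1415e+00 -8.0000e-04  2.8480e-01] F [ 0.45  0.6  -0.91] w 0.0154 gf 39.99910354614258
units [-0.023  0.022  0.833]
20 [  4.33863762  -2.40080442 -60.17523234]
17 [  4.58146364  -3.24898786 -38.73316197]
```

View pics/s2.png

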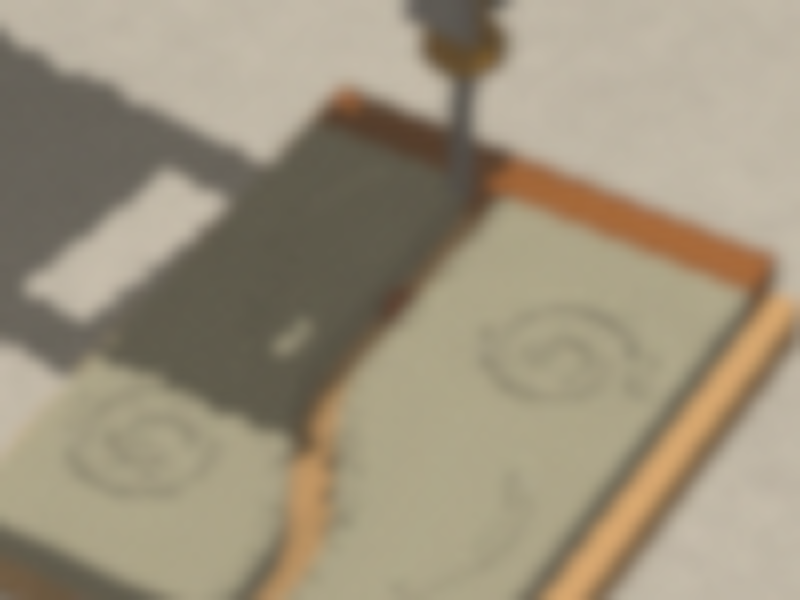

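The tip at (462,200) lines up over the joint near the batten, and the lump is at (393,303). Lower gently and watch the force.

Request:
{"name": "send_rows", "arguments": {
  "motion": [
    [[0, 0, 0.1], [0, 0, 0], -1],
    [[0, 0, 0.1], [0, 0, 0], -1],
    [[0, 0, 0.1], [0, 0, 0], -1],
    [[0, 0, 0.1], [0, 0, 0], -1],
    [[0, 0, 0.08], [0, 0, 0], -1],
    [[0, 0, 0.05], [0, 0, 0], -1],
    [[0, 0, 0], [0, 0, 0], -1]
  ]
}}

```text
time_s: 7.35
ee_pos: [0.5017, 0.1096, 0.1023]
eef_rot: [-3.142, 0.0, 0.285]
force: [0.7, 0.8, -1.1]
grip_width: 0.0155
grip_force: 40.0
```

Request:
{"name": "send_rows", "arguments": {
  "motion": [
    [[0, 0, 0.08], [0, 0, 0], -1],
    [[0, 0, 0.08], [0, 0, 0], -1],
    [[0, 0, 0.06], [0, 0, 0], -1],
    [[0, 0, 0.05], [0, 0, 0], -1],
    [[0, 0, 0], [0, 0, 0], -1],
    [[0, 0, 0], [0, 0, 0], -1]
  ]
}}

```text
time_s: 7.95
ee_pos: [0.5018, 0.1096, 0.0945]
eef_rot: [3.142, -0.0, 0.285]
force: [0.0, -0.2, -0.1]
grip_width: 0.0157
grip_force: 40.0
```

Run:
```python
from h import *
from fit import cl
o=get_obs(); p=o["ee_pos"]*1000; print(p,o["force"],o["moment"],o["eef_rot"])
c,s=np.cos(.281),np.sin(.281); R=np.array([[c,-s],[s,c]])
L=R.T@(p[:2]-[538.9,34.1]); print("plaque",L)
```

```text
top [5.36998044e+02 3.50822744e+01 2.81699855e-01] 1.6333474009904496 floor pts 421 dx range [-5.58526392  1.16211379  7.31549844]
lump? [array([-11.,  46.]), array([-11.,  44.]), array([-12.,  49.]), array([-13.,  47.]), array([-14.,  50.]), array([-15.,  48.]), array([-16.,  43.]), array([-18.,  48.]), array([-18.,  46.]), array([-19.,  44.]), array([-17., 100.])]
scene [5.41071096e+02 3.28819120e+01 2.80012160e-01] 2.5181258380643943 floor pts 231 dx range [-8.62868582 -3.80277014  5.21043848]
lump? []
[501.79930453 109.5536629   94.46029669] [ 0.02323999 -0.22675928 -0.13782646] [-0.02067832 -0.00517089  0.02311864] [ 3.14155559e+00 -4.03566876e-05  2.84999415e-01]
plaque [-14.72100367  82.78290222]
```

Tip z is 21 mm with no contact, at plaque (-14.7, 82.8). Now rake the straight part at 3 cm/s.

Request:
{"name": "send_rows", "arguments": {
  "motion": [
    [[-0.01, 0.1, 0], [0, 0, 0], -1],
    [[0, 0.1, 0], [0, 0, 0], -1],
    [[0, 0.1, 0], [0, 0, 0], -1],
    [[0, 0.1, 0], [0, 0, 0], -1],
    [[0, 0.1, 0], [0, 0, 0], -1],
    [[0, 0.1, 0], [0, 0, 0], -1],
    [[0, 0.1, 0], [0, 0, 0], -1],
    [[0, 0.1, 0], [0, 0, 0], -1],
    [[0, 0.1, 0], [0, 0, 0], -1],
    [[0, 0.1, 0], [0, 0, 0], -1],
    [[0, 0.1, 0], [0, 0, 0], -1],
    [[0, 0.1, 0], [0, 0, 0], -1]
  ]
}}

```text
time_s: 9.15
ee_pos: [0.5117, 0.0747, 0.0944]
eef_rot: [-3.142, 0.0, 0.285]
force: [0.9, -0.1, -0.3]
grip_width: 0.0155
grip_force: 40.0
```

```bash
sed -i 's/^for n in("top"/if __name__=="__main__":\n  for n in("top"/' fit.py
cat > st.py <<'E'
from h import *
def cl(y): return np.where(y>10,-15,np.where(y<-70,15,-15+15*(1-np.cos(np.pi*(10-y)/80))))
o=get_obs(); p=o["ee_pos"]*1000
c,s=np.cos(.281),np.sin(.281); L=np.array([[c,s],[-s,c]])@(p[:2]-[538.9,34.1])
print("t",o["time_s"],"z",p[2],"plaque",L,"line x",cl(L[1]),"F",np.r_[np.array([[c,s],[-s,c]])@o["force"][:2],o["force"][2]].round(2),"M",o["moment"].round(3),o["eef_rot"].round(4))
# next 12 rows, 3 mm of y-ish arc each, in tool units
y=L[1]; x=L[0]; out=[]
for i in range(12):
    k=(cl(y-.5)-cl(y+.5)); d=3/np.hypot(1,k); y2=y-d; out.append([round(float(cl(y2)-x)/30,3),round(d/30,3)]); x=float(cl(y2)); y=y2
print(out,"end",x,y)
E
python3 st.py
```

```text
t 9.15 z 94.43194822872564 plaque [-14.91719427  46.55503272] line x -15.0 F [ 0.84 -0.39 -0.27] M [0.033 0.012 0.016] [-3.1416e+00  1.0000e-04  2.8500e-01]
[[-0.003, np.float64(0.1)], [0.0, np.float64(0.1)], [0.0, np.float64(0.1)], [0.0, np.float64(0.1)], [0.0, np.float64(0.1)], [0.0, np.float64(0.1)], [0.0, np.float64(0.1)], [0.0, np.float64(0.1)], [0.0, np.float64(0.1)], [0.0, np.float64(0.1)], [0.0, np.float64(0.1)], [0.0, np.float64(0.1)]] end -15.0 10.555032722634074
```

Request:
{"name": "send_rows", "arguments": {
  "motion": [
    [[-0.01, 0.1, 0], [0, 0, 0], -1],
    [[0, 0.1, 0], [0, 0, 0], -1],
    [[0, 0.1, 0], [0, 0, 0], -1],
    [[0, 0.1, 0], [0, 0, 0], -1],
    [[0, 0.1, 0], [0, 0, 0], -1],
    [[0, 0.1, 0], [0, 0, 0], -1],
    [[0, 0.1, 0], [0, 0, 0], -1],
    [[0, 0.1, 0], [0, 0, 0], -1],
    [[0, 0.1, 0], [0, 0, 0], -1],
    [[0, 0.1, 0], [0, 0, 0], -1],
    [[0, 0.1, 0], [0, 0, 0], -1],
    [[0, 0.1, 0], [0, 0, 0], -1]
  ]
}}

```text
time_s: 10.35
ee_pos: [0.5215, 0.04, 0.0944]
eef_rot: [-3.142, 0.0, 0.285]
force: [-0.6, 0.9, -0.7]
grip_width: 0.0155
grip_force: 40.0
```

```bash
python3 st.py
```

```text
t 10.35 z 94.43428666158867 plaque [-15.07880897  10.54092709] line x -15.0 F [-0.32  1.03 -0.72] M [ 0.003 -0.004  0.007] [-3.1416  0.      0.2849]
[[0.005, np.float64(0.1)], [0.009, np.float64(0.1)], [0.016, np.float64(0.099)], [0.022, np.float64(0.098)], [0.028, np.float64(0.097)], [0.033, np.float64(0.095)], [0.037, np.float64(0.094)], [0.04, np.float64(0.092)], [0.043, np.float64(0.091)], [0.046, np.float64(0.09)], [0.048, np.float64(0.088)], [0.049, np.float64(0.088)]] end -3.826910649683505 -23.430607580447646
```

Tracking is within 0.1 mm and nothing is touching the walls. Now the first half of the ogee.

Request:
{"name": "send_rows", "arguments": {
  "motion": [
    [[0.005, 0.1, 0], [0, 0, 0], -1],
    [[0.01, 0.1, 0], [0, 0, 0], -1],
    [[0.015, 0.1, 0], [0, 0, 0], -1],
    [[0.02, 0.1, 0], [0, 0, 0], -1],
    [[0.03, 0.1, 0], [0, 0, 0], -1],
    [[0.03, 0.095, 0], [0, 0, 0], -1],
    [[0.04, 0.095, 0], [0, 0, 0], -1],
    [[0.04, 0.09, 0], [0, 0, 0], -1],
    [[0.045, 0.09, 0], [0, 0, 0], -1],
    [[0.045, 0.09, 0], [0, 0, 0], -1],
    [[0.05, 0.09, 0], [0, 0, 0], -1],
    [[0.05, 0.09, 0], [0, 0, 0], -1]
  ]
}}

```text
time_s: 11.55
ee_pos: [0.5422, 0.0105, 0.0944]
eef_rot: [-3.142, 0.0, 0.285]
force: [0.5, 0.7, -1.5]
grip_width: 0.0154
grip_force: 40.0
```

```bash
python3 st.py
```

```text
t 11.55 z 94.44784568847884 plaque [ -3.40006613 -23.58428531] line x -3.7393134965704586 F [ 0.73  0.56 -1.46] M [-0.018  0.024  0.011] [-3.1416  0.      0.285 ]
[[0.039, np.float64(0.087)], [0.051, np.float64(0.086)], [0.051, np.float64(0.086)], [0.05, np.float64(0.086)], [0.05, np.float64(0.086)], [0.049, np.float64(0.087)], [0.047, np.float64(0.088)], [0.045, np.float64(0.088)], [0.043, np.float64(0.09)], [0.04, np.float64(0.091)], [0.036, np.float64(0.092)], [0.032, np.float64(0.094)]] end 12.609390983626167 -55.42501767255364
```

Request:
{"name": "send_rows", "arguments": {
  "motion": [
    [[0.04, 0.085, 0], [0, 0, 0], -1],
    [[0.05, 0.085, 0], [0, 0, 0], -1],
    [[0.05, 0.085, 0], [0, 0, 0], -1],
    [[0.05, 0.085, 0], [0, 0, 0], -1],
    [[0.05, 0.085, 0], [0, 0, 0], -1],
    [[0.05, 0.085, 0], [0, 0, 0], -1],
    [[0.045, 0.09, 0], [0, 0, 0], -1],
    [[0.045, 0.09, 0], [0, 0, 0], -1],
    [[0.045, 0.09, 0], [0, 0, 0], -1],
    [[0.04, 0.09, 0], [0, 0, 0], -1],
    [[0.035, 0.09, 0], [0, 0, 0], -1],
    [[0.03, 0.095, 0], [0, 0, 0], -1]
  ]
}}

```text
time_s: 12.75
ee_pos: [0.5663, -0.0154, 0.0944]
eef_rot: [-3.142, -0.0, 0.285]
force: [-0.5, 0.0, -1.0]
grip_width: 0.0154
grip_force: 40.0
```

```bash
python3 st.py
```

```text
t 12.75 z 94.44691405479276 plaque [ 12.58764087 -55.16949312] line x 12.527235465618574 F [-0.47  0.16 -1.03] M [-0.009  0.04   0.064] [-3.1416 -0.      0.285 ]
[[0.026, np.float64(0.095)], [0.023, np.float64(0.097)], [0.017, np.float64(0.098)], [0.011, np.float64(0.099)], [0.004, np.float64(0.1)], [0.0, np.float64(0.1)], [0.0, np.float64(0.1)], [0.0, np.float64(0.1)], [0.0, np.float64(0.1)], [0.0, np.float64(0.1)], [0.0, np.float64(0.1)], [0.0, np.float64(0.1)]] end 15.0 -90.82327633178953
```

Then the last stretch to y ≈ -105.

Request:
{"name": "send_rows", "arguments": {
  "motion": [
    [[0.025, 0.095, 0], [0, 0, 0], -1],
    [[0.025, 0.1, 0], [0, 0, 0], -1],
    [[0.015, 0.1, 0], [0, 0, 0], -1],
    [[0.01, 0.1, 0], [0, 0, 0], -1],
    [[0.005, 0.1, 0], [0, 0, 0], -1],
    [[0, 0.1, 0], [0, 0, 0], -1],
    [[0, 0.1, 0], [0, 0, 0], -1],
    [[0, 0.1, 0], [0, 0, 0], -1],
    [[0, 0.1, 0], [0, 0, 0], -1],
    [[0, 0.1, 0], [0, 0, 0], -1],
    [[0, 0.1, 0], [0, 0, 0], -1],
    [[0, 0.1, 0], [0, 0, 0], -1]
  ]
}}

```text
time_s: 13.95
ee_pos: [0.5786, -0.0492, 0.0944]
eef_rot: [-3.142, 0.0, 0.285]
force: [0.2, -1.0, -0.9]
grip_width: 0.0156
grip_force: 40.0
```

Request:
{"name": "send_rows", "arguments": {
  "motion": [
    [[0, 0.1, 0], [0, 0, 0], -1],
    [[0, 0.1, 0], [0, 0, 0], -1],
    [[0, 0.1, 0], [0, 0, 0], -1],
    [[0, 0.1, 0], [0, 0, 0], -1],
    [[0, 0.1, 0], [0, 0, 0], -1],
    [[0, 0, 0], [0, 0, 0], -1],
    [[0, 0, 0], [0, 0, 0], -1],
    [[0, 0, 0], [0, 0, 0], -1]
  ]
}}

```text
time_s: 14.75
ee_pos: [0.5827, -0.0632, 0.0944]
eef_rot: [-3.142, 0.0, 0.285]
force: [-0.0, -0.1, -0.6]
grip_width: 0.0154
grip_force: 40.0
```

Run:
```python
import st
from h import *
c,W=grab("scene")
im=cv2.resize(c["pixels"][200:305,225:365],(800,600),interpolation=cv2.INTER_CUBIC); cv2.imwrite("pics/s3.png",im[:,:,::-1])
```

```text
t 14.75 z 94.43711094209239 plaque [  15.10577438 -105.67639064] line x 15.0 F [-0.07 -0.12 -0.58] M [-0.001 -0.026  0.013] [-3.1415  0.      0.2851]
[[-0.004, np.float64(0.1)], [0.0, np.float64(0.1)], [0.0, np.float64(0.1)], [0.0, np.float64(0.1)], [0.0, np.float64(0.1)], [0.0, np.float64(0.1)], [0.0, np.float64(0.1)], [0.0, np.float64(0.1)], [0.0, np.float64(0.1)], [0.0, np.float64(0.1)], [0.0, np.float64(0.1)], [0.0, np.float64(0.1)]] end 15.0 -141.6763906420482
```

View pics/s3.png

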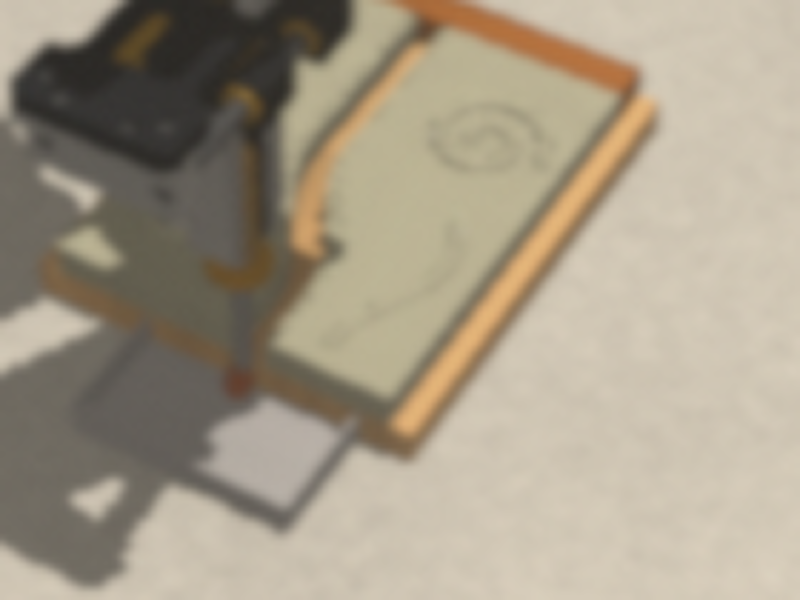

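The joint looks empty, with the lump as the red spot at (237,382) beside the tip at the tray's edge. I'll move on slightly, lift, and check where it lies.

Request:
{"name": "send_rows", "arguments": {
  "motion": [
    [[0, 0.1, 0], [0, 0, 0], -1],
    [[0, 0.1, 0], [0, 0, 0], -1],
    [[0, 0.1, 0], [0, 0, 0], -1],
    [[0, 0, 0], [0, 0, 0], -1],
    [[0, 0, -0.3], [0, 0, 0], -1],
    [[0, 0, -0.6], [0, 0, 0], -1],
    [[0, 0, -0.8], [0, 0, 0], -1],
    [[0, 0, -0.8], [0, 0, 0], -1],
    [[0, 0, -0.5], [0, 0, 0], -1],
    [[0, 0.8, 0], [0, 0, 0], -1],
    [[0, 0.9, 0], [0, 0, 0], -1],
    [[0, 0.9, 0], [0, 0, 0], -1]
  ]
}}

```text
time_s: 16.0
ee_pos: [0.6075, -0.1475, 0.1855]
eef_rot: [3.141, -0.001, 0.286]
force: [-0.6, -0.0, -1.9]
grip_width: 0.0155
grip_force: 40.0
```

Request:
{"name": "send_rows", "arguments": {
  "motion": [
    [[-0.35, 0.9, 0], [0, 0, 0], -1],
    [[-0.55, 0.9, 0], [0, 0, 0], -1],
    [[-0.55, 0.9, 0], [0, 0, 0], -1],
    [[-0.55, 0.9, 0], [0, 0, 0], -1],
    [[-0.55, 0.9, 0], [0, 0, 0], -1],
    [[-0.5, 0.8, 0], [0, 0, 0], -1],
    [[0, 0, 0], [0, 0, 0], -1]
  ]
}}

```text
time_s: 16.7
ee_pos: [0.5629, -0.328, 0.1849]
eef_rot: [3.141, 0.0, 0.282]
force: [-0.3, 1.4, -0.2]
grip_width: 0.0156
grip_force: 40.0
```

Run:
```python
from h import *
delta([.4782,-.3584,.0884])
for n in("top","scene"):
    c,W=grab(n); r=c["pixels"].astype(int)
    cs,s=np.cos(.281),np.sin(.281); L=(W[...,:2]*1000-[538.9,34.1])@np.array([[cs,-s],[s,cs]])
    m=(L[...,1]<-95)&(L[...,1]>-165)&(abs(L[...,0]-15)<60)&(r[...,0]>1.6*r[...,1])
    print(n,m.sum(),[(a.round(0),round(float(z*1000))) for a,z in zip(L[m],W[m][:,2])][:12])
    if n=="scene": cv2.imwrite("pics/s4.png",cv2.resize(c["pixels"][200:305,225:365],(800,600),interpolation=cv2.INTER_CUBIC)[:,:,::-1])
```

```text
t 16.7 pos [ 0.5629 -0.328   0.1849] rot [3.141e+00 1.000e-04 2.818e-01] F [-0.34  1.44 -0.2 ] w 0.0156 gf 39.99888718128204
units [-2.994  0.186  3.217]
top 11 [(array([  15., -105.]), 14), (array([  14., -107.]), 15), (array([  13., -102.]), 15), (array([  13., -104.]), 15), (array([  12., -107.]), 15), (array([  11., -109.]), 18), (array([  10., -103.]), 15), (array([  10., -106.]), 14), (array([   9., -108.]), 16), (array([   7., -105.]), 13), (array([   7., -108.]), 10)]
scene 6 [(array([  15., -107.]), 16), (array([  16., -105.]), 14), (array([  16., -109.]), 15), (array([  16., -105.]), 11), (array([  16., -109.]), 11), (array([  19., -110.]), 14)]
```

View pics/s4.png

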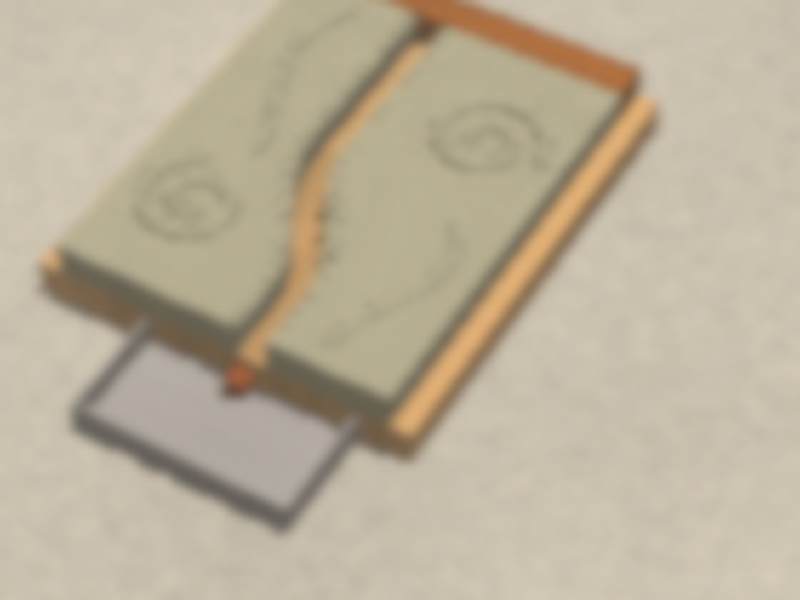

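The lump lies in the tray at plaque (≈13, -106), its top 14 mm up, so it is on the floor against the board edge. Now return the tool over the hole.

Request:
{"name": "send_rows", "arguments": {
  "motion": [
    [[-0.4, 0.05, 0], [0, 0, 0], -1],
    [[-0.6, 0.05, 0], [0, 0, 0], -1],
    [[-0.7, 0.05, 0], [0, 0, 0], -1],
    [[-0.7, 0.04, 0], [0, 0, 0], -1],
    [[-0.4, 0, 0], [0, 0, 0], -1],
    [[-0.2, 0, 0], [0, 0, 0], -1],
    [[0, 0, 0], [0, 0, 0], -1],
    [[0, 0, 0], [0, 0, 0], -1],
    [[0, 0, 0], [0, 0, 0], -1]
  ]
}}

```text
time_s: 17.7
ee_pos: [0.4799, -0.3556, 0.1843]
eef_rot: [-3.141, -0.0, 0.286]
force: [-0.6, -0.5, -0.5]
grip_width: 0.0155
grip_force: 40.0
```

```bash
python3 -c "
from h import *
delta([.4782,-.3584,.0884])"
```

```text
t 17.7 pos [ 0.4799 -0.3556  0.1843] rot [-3.1414 -0.      0.2857] F [-0.56 -0.52 -0.47] w 0.0155 gf 39.99914109706879
units [-0.081  0.076  3.198]
```

Request:
{"name": "send_rows", "arguments": {
  "motion": [
    [[-0.08, 0.08, 0], [0, 0, 0], -1],
    [[0, 0, 0.2], [0, 0, 0], -1],
    [[0, 0, 0.4], [0, 0, 0], -1],
    [[0, 0, 0.3], [0, 0, 0], -1],
    [[0, 0, 0.3], [0, 0, 0], -1],
    [[0, 0, 0.4], [0, 0, 0], -1],
    [[0, 0, 0.4], [0, 0, 0], -1],
    [[0, 0, 0.4], [0, 0, 0], -1],
    [[0, 0, 0.4], [0, 0, 0], -1],
    [[0, 0, 0.2], [0, 0, 0], -1],
    [[0, 0, 0], [0, 0, 0], -1],
    [[0, 0, 0], [0, 0, 0], -1]
  ]
}}

```text
time_s: 18.9
ee_pos: [0.4778, -0.359, 0.0947]
eef_rot: [3.141, -0.0, 0.285]
force: [0.1, -0.2, -0.2]
grip_width: 0.0154
grip_force: 40.0
```

```bash
python3 -c "
from h import *
delta([.4782,-.3584,.0884])"
```

```text
t 18.9 pos [ 0.4778 -0.359   0.0947] rot [ 3.1412e+00 -2.0000e-04  2.8500e-01] F [ 0.09 -0.17 -0.16] w 0.0154 gf 39.99918222427368
units [ 0.017 -0.017  0.211]
```

Request:
{"name": "send_rows", "arguments": {
  "motion": [
    [[0.02, -0.02, 0.08], [0, 0, 0], -1],
    [[0, 0, 0.07], [0, 0, 0], -1],
    [[0, 0, 0.05], [0, 0, 0], -1],
    [[0, 0, 0], [0, 0, 0], -1],
    [[0, 0, 0], [0, 0, 0], -1],
    [[0, 0, 0], [0, 0, 0], 0],
    [[0, 0, 0], [0, 0, 0], 0.5],
    [[0, 0, 0], [0, 0, 0], 1],
    [[0, 0, 0], [0, 0, 0], 1],
    [[0, 0, 0], [0, 0, 0], 1],
    [[0, 0, 0], [0, 0, 0], 1],
    [[0, 0, 0], [0, 0, 0], 1]
  ]
}}

```text
time_s: 20.1
ee_pos: [0.4781, -0.3581, 0.0884]
eef_rot: [-3.142, 0.0, 0.285]
force: [0.7, 0.6, 0.4]
grip_width: 0.068
grip_force: 0.0
```

Request:
{"name": "send_rows", "arguments": {
  "motion": [
    [[0, 0, 0], [0, 0, 0], 1],
    [[0, 0, 0], [0, 0, 0], 1],
    [[0, 0, -0.3], [0, 0, 0], 1],
    [[0, 0, -0.8], [0, 0, 0], 1],
    [[0, 0, -0.8], [0, 0, 0], 1],
    [[0, 0, -0.8], [0, 0, 0], 1],
    [[0, 0, -0.8], [0, 0, 0], 1],
    [[0, 0, -0.8], [0, 0, 0], 1],
    [[0, 0, -0.3], [0, 0, 0], 1],
    [[0, 0, 0], [0, 0, 0], 1],
    [[0, 0, 0], [0, 0, 0], 1],
    [[0, 0, 0], [0, 0, 0], 1]
  ]
}}

```text
time_s: 21.3
ee_pos: [0.4778, -0.3579, 0.2251]
eef_rot: [-3.14, 0.001, 0.285]
force: [-0.0, 0.4, -0.8]
grip_width: 0.0941
grip_force: 0.0
```

Run:
```python
from h import *
delta([.4782,-.3584,.0884])
c,W=grab("scene"); z=W[...,2]
for a,b in((.083,.1),(.1,.12),(.12,.135),(.135,.145)):
    m=(np.hypot(W[...,0]-.479,W[...,1]+.3575)<.03)&(z>a)&(z<b); print(a,m.sum(),W[m].mean(0).round(4),W[m][:,2].max())
cv2.imwrite("pics/s5.png",cv2.resize(c["pixels"][240:340,70:210],(800,571),interpolation=cv2.INTER_CUBIC)[:,:,::-1])
```

```text
t 21.3 pos [ 0.4778 -0.3579  0.2251] rot [-3.1398e+00  1.2000e-03  2.8500e-01] F [-0.    0.35 -0.75] w 0.0941 gf 0.0
units [0.014 0.028 4.556]
0.083 47 [ 0.4862 -0.3609  0.0918] 0.09991507245330827
0.1 54 [ 0.486  -0.3604  0.1109] 0.11922340328615776
0.12 45 [ 0.4861 -0.3601  0.1283] 0.13457213614908345
0.135 40 [ 0.4812 -0.3591  0.1374] 0.13944012955727556
```

View pics/s5.png

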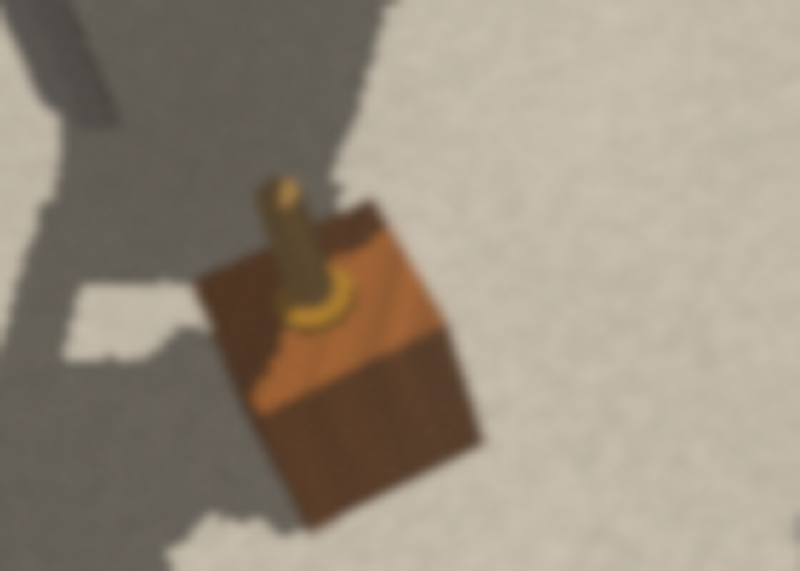

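The tool stands upright in the block: the disc is seated at (315,300), the handle top measures 139 mm as at the start, and the gripper is clear.

```bash
python3 -c "
from station import *
print(hand_in())"
```

```text
the job is handed in; nothing more can be done
None
```

The job is handed in: the tool pushed the lump along the whole joint into the scrap tray and is back upright in its stand. The last camera views confirmed both; `hand_in()` returned no verdict.

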